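# Slide a specimen carrier under the spring clip

### The job

Load the slide reader's stage: with one fingertip press the yellow bar of the spring clip down and keep it down, and with the other fingertip push the green slide carrier along its channel, under the raised jaw, until its crossbar is fully home against the two red stops. Only then let the clip come back down on the carrier, and leave everything alone. Do not grip or lift the carrier, do not let the clip down on it on the way, and do not disturb the other things on the bench.

Things in the scene. Friction and masses are not known exactly. Their poses are not given: they have to be found in the camera images.
- stage: aluminium loading stage, fixed: plate 200 (x, -100 to 100) x 146 (y, -68 to 78) x 8 mm thick; origin on the bench surface. Its x axis is the push direction, z up. Channel 53 mm wide along x, centred on y = -25 mm, between white rails 6 mm high above the plate. Clip hinge axis along x at y = 22, z = 24 mm. Nothing on the stage stands above z = 50 mm.
- home_back (a point): fixed point of the stage (x = 0, y = -25, z = 22 mm), axes as the stage's: where carrier_back is when the carrier is fully home. At the start the carrier is 50 to 75 mm short of it. Two red stop posts stand on the rails, stage x 8 to 18 mm, y about 5 and -55 mm, tops 30 mm above the bench; the crossbar's front meets them when home.
- clip (a joint): spring clip, a steel rocker on the stage; angle in rad: 0 at rest, jaw down and blocking the carrier; grows to 0.42 as the yellow bar is pressed down and the jaw rises. The jaw clears the carrier above 0.14; aim for 0.2 to 0.36. Springs back by itself: about 3 N on the bar at 0.16, up to 6 N at 0.42. Resting on the carrier it reads about 0.12.
- clip_jaw (a point): underside of the clip's jaw, a black rubber foot 20 mm long (stage x 50 to 70 mm) and 10 mm wide at stage y = -28 mm; 10 mm above the bench with the clip at rest; it rises as the bar is pressed.
- clip_bar (a point): upper face of the clip's yellow press bar, mid-width, at stage x = -40 mm; moves with the clip. Bar 175 mm along stage x (-100 to 75 mm), 34 mm wide (stage y about 46 to 80 mm): a fingertip may slide along it. At rest the face slopes, outer side higher, this point 30 mm above the bench; with the clip at 0.28 it is level, 18 mm above the bench; fully pressed 12 mm.
- carrier_back (a point): middle of the green slide carrier's upright rear face, the face to push, 22 mm above the bench. Carrier: loose flat frame with a glass slide, 90 mm long (its x, forward), 50 wide, 8 thick, 80 g, lying on the stage plate in the channel. A crossbar along its rear edge, 69 wide and 8 thick, overhangs both rails. Rear face: 8 to 30 mm above the bench, 69 mm wide above 16 mm.
- spare: spare slide carrier, grey, same shape as the green one, lying on the bench, not part of the job; origin at the centre of its underside
- slidebox: closed slide box, blue with white lid, 102 x 87 x 36 mm, origin at the centre of its underside
- vial: small amber vial with black cap, 28 mm across, 52 mm tall, origin at the centre of its underside
- dish: clear covered culture dish, 94 mm across, 16 mm tall, origin at the centre of its underside
- forceps: steel forceps lying flat, 130 mm long, 7 mm high
- rack: orange tube rack with capped tubes, 60 x 130 x 55 mm, origin at the centre of its underside
Not all that is in view belongs to the job. There is more than one size of the stage; the job needs the largest.

How it is judged:
By the outcome, as a careful person would: the job done as asked, in the order asked, and still so for the second after the job is handed in, with the robot touching nothing.
It also fails if it takes over 38 s, if anything falls off the work surface, if the arm or the gripper's body presses on something with over 40 N, if the wrist force passes 120 N, or if a joint passes its speed limit or range.

### The arm

A 6-joint arm with a two-finger parallel gripper is mounted at the origin on the work surface. World frame = base frame: x ahead of the robot, y to its left, z up, the work surface at z = 0. Lengths are in m, angles in rad, forces in N, time in s.
With the tool pointing down it reaches from about 0.35 to 0.85 m from the base axis. Payload 8.1 kg.
Tool frame: the origin (TCP) lies midway between the tips of the shut fingers; the grasp point (between the pads) lies 19 mm behind it (manip.grip_point_offset is the distance from the TCP to the grasp point, in m); z points along the fingers, y is the direction in which the jaws open and shut (so a half turn about z gives the same grasp; the last joint's range is limited). The gripper opens to 85 mm and grips with 20 to 120 N. Pads are 22 mm wide; open, the fingers measure 114 mm over their backs; the gripper's body (76 mm by 85 mm) begins 54 mm behind the grasp point. The pads swing forward as they close: fully open they stand 13 mm farther back than shut.
Start: joints at [1.247, 0.13, 1.488, -0, 1.523, -0.085], TCP at [0.142, 0.583, 0.231] pointing down, gripper open.
Joint ranges: [-2.96, 2.96], [-0.89, 2.26], [0.02, 2.5], [-1.34, 4.48], [0, 2.73], [-2.66, 2.66]. Speed limits (rad/s): [2.39, 2.39, 2.79, 3.14, 3.14, 3.14].

### API

Orientations are given as a unit quaternion [x, y, z, w].
In Python, from station import manip, cams gives the robot as it stands. The module is installed in compiled form; this text tells all that it offers.
- The arm moves only by the tool carry_out, never from a script. Its argument "series" is text: rows parted by semicolons, each of 5 numbers parted by spaces: the shift along the tool's x, y, z in mm, then the turn about the tool's z in rad, then the finger opening in mm, from 0 to 85.4. A call has 1 to 8 rows; each row is the pose to reach, as a shift and turn from the pose commanded when the call began, along the tool's axes at that moment; what a row does not reach only later rows make up. A row lasts 1/10 s, in which the tool goes at most 50 mm and 8.59 degrees, less where a joint would pass 70% of its speed; a pose out of reach is approached as far as the arm can. A call with a gripper value outside its range is refused whole. The fingers move at their own pace and stop on an object; "force" is the grip in N (left out, the last holds). Time passes only in rows, so rows that repeat a pose let the fingers close. It gives the time, the measured TCP pose, the force and the opening at its end, in the units of the state.
- manip.observe(): the state, without advancing time (a new reading comes with each control period).
- cams.read_camera(name): name is "scene" or "top"; returns a dict with "color" (400x640x3 uint8, blue, green, red), "z_map" (400x640 float32, m along the optical axis (not along the pixel's ray), 0 where there is no reading), "K" (3x3 intrinsics, pixels), "R" (3x3) and "t" (3): a world point X has camera coordinates R X + t. Camera axes: x right, y down, z forward; pixel columns grow to the right and rows downward; lengths in m; the calibration is good to about 2 mm. A picture is of the moment at which its call begins.
- manip.finish_job(): hands the job in, once; it reports no verdict.
The state is a dict: "clock": time; "q": joint angles; "qvel": joint speeds; "effort": joint torques, N m; "tcp_pos": TCP position; "eef_rot": TCP orientation; "wrist_force": force on the tool from outside, world axes, zero at the start; "wrist_torque": the same for the moment, N m; "opening": opening from 0.0 (shut) to 1.0 (fully open).
Only numpy, scipy, OpenCV 4.12 (cv2) and the standard library are available. Lean on these libraries where they do the work, as an engineer would, in place of code of your own. Each camera call takes 0.05 s, during which the arm holds its last target.

## Working session

There is one attempt and no reset: what is moved stays moved. The work goes in short steps, Python scripts to look and compute and a tool call to move; the robot and the scene stay as the last step left them, time stands still between calls to the robot, and variables do not carry over. Pictures are saved under pics/ and viewed, and the job is handed in when it is done.

Besides the shell and the picture viewer there is one more tool, called after "Emit:" by a JSON object that holds its "api" and its "payload". carry_out: Moves the arm, as the interface text tells. Its arguments: {"type":"object","properties":{"series":{"type":"string"},"force":{"type":"number"}},"required":["series"]}

```bash
mkdir -p pics; python3 - <<'E'
from station import manip,cams
import cv2,numpy as np,pickle
s=manip.observe();print(s)
for n in("scene","top"):
    c=cams.read_camera(n);cv2.imwrite(f"pics/{n}0.png",c["color"]);pickle.dump(c,open(f"{n}0.pkl","wb"));print(n,c["K"],c["R"],c["t"])
print(manip.grip_point_offset)
E
```

```text
{'clock': 0.0, 'q': array([ 1.24658543e+00,  1.31151741e-01,  1.48929782e+00, -2.19100734e-05,
        1.52299346e+00, -8.54022696e-02]), 'qvel': array([-6.58594947e-04,  2.15156006e-03, -7.40327349e-04, -1.30088021e-05,
       -5.43268481e-04,  1.61986255e-03]), 'effort': array([-7.26636681e-04, -5.69395530e+01, -5.00545192e+01, -1.81234386e-04,
        1.50464906e-02, -2.29896324e-05]), 'tcp_pos': array([0.14173705, 0.58244722, 0.23023988]), 'eef_rot': array([ 1.19120204e-01,  9.92879409e-01, -9.08076809e-04, -1.77449251e-04]), 'wrist_force': array([ 0.35960575, -0.45969726,  0.32692789]), 'wrist_torque': array([-0.04639693,  0.0286459 ,  0.01459083]), 'opening': 1.0007730098479317}
scene [[390.92164444   0.         323.87606126]
 [  0.         390.92164444 198.6318704 ]
 [  0.           0.           1.        ]] [[ 0.84832683  0.52931723  0.01283968]
 [ 0.40974379 -0.64094402 -0.64907687]
 [-0.33533805  0.55589031 -0.76061446]] [-0.53103047 -0.19118121  1.060485  ]
top [[419.64144411   0.         323.0748483 ]
 [  0.         419.64144411 202.9753647 ]
 [  0.           0.           1.        ]] [[ 0.02898733 -0.99953004  0.00997125]
 [-0.98339666 -0.03030434 -0.17892078]
 [ 0.17913887 -0.00461926 -0.98381295]] [0.02295252 0.59819166 0.84055463]
0.0187
```

View pics/scene0.png

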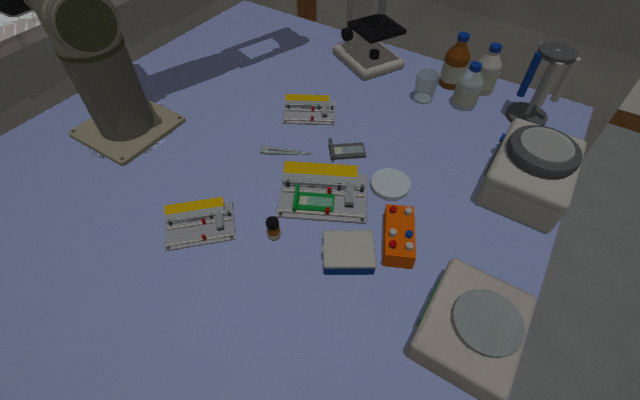

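View pics/top0.png

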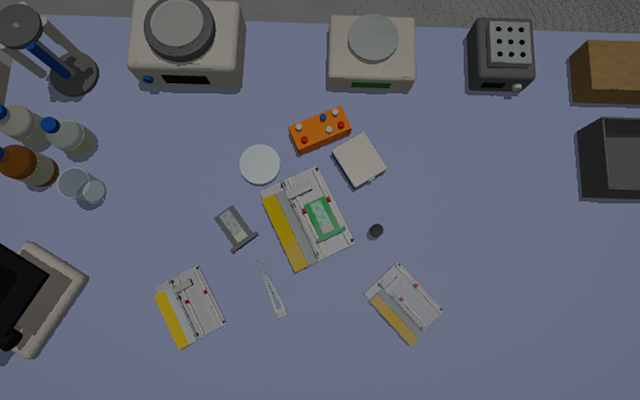

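```bash
python3 - <<'E'
import cv2,pickle
t=cv2.imread("pics/top0.png");s=cv2.imread("pics/scene0.png")
cv2.imwrite("pics/topc.png",cv2.resize(t[150:285,245:375],None,fx=4.4,fy=4.4,interpolation=cv2.INTER_CUBIC))
cv2.imwrite("pics/scc.png",cv2.resize(s[150:235,265:385],None,fx=6,fy=6,interpolation=cv2.INTER_CUBIC))
E
```

```text
(no output)
```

View pics/topc.png

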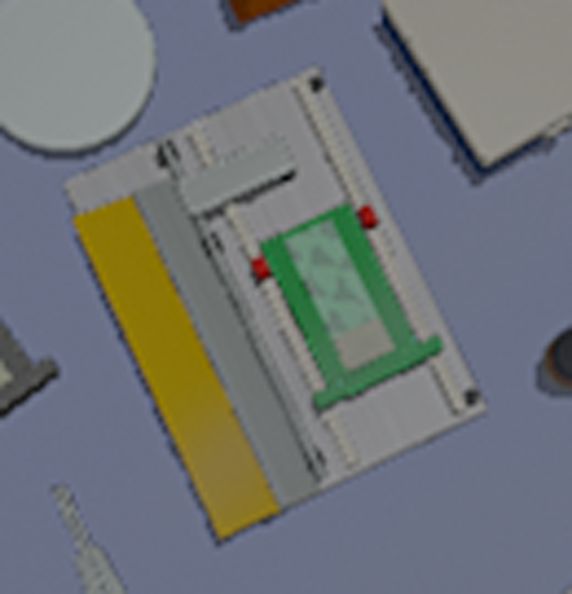

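View pics/scc.png

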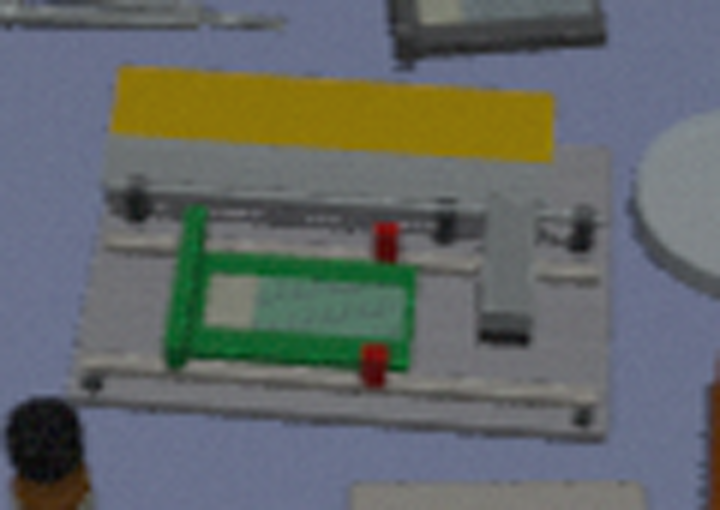

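```bash
cat > h.py <<'E'
import numpy as np,cv2,pickle
def ray(c,u,v):
    d=c["R"].T@np.linalg.solve(c["K"],np.array([u,v,1.0])); o=-c["R"].T@c["t"]; return o,d
def onz(c,u,v,z):
    o,d=ray(c,u,v); return o+d*(z-o[2])/d[2]
def proj(c,X):
    p=c["K"]@(c["R"]@np.asarray(X,float)+c["t"]); return p[:2]/p[2]
def blobs(c,lo,hi,roi,minA=8):
    h=cv2.cvtColor(c["color"],cv2.COLOR_BGR2HSV);m=cv2.inRange(h,lo,hi)
    x0,y0,x1,y1=roi;k=np.zeros_like(m);k[y0:y1,x0:x1]=m[y0:y1,x0:x1]
    n,l,st,ce=cv2.connectedComponentsWithStats(k)
    return [(ce[i],st[i],l==i) for i in range(1,n) if st[i][4]>=minA]
E
python3 - <<'E'
from h import *
T=pickle.load(open("top0.pkl","rb"));S=pickle.load(open("scene0.pkl","rb"))
f=lambda x,y:(x/4.4+244.6,y/4.4+149.6)
g=lambda x,y:(x/6+264.6,y/6+149.6)
obs=[]
for n,u,l,z in[("FR",f(318,68),(100,-68),8),("RR",f(485,407),(-100,-68),8),("FL",f(67,185),(100,78),8)]:
    p=onz(T,*u,z/1e3);print(n,p);obs.append((l,p))
for n,u,l,z in[("FR",g(606,432),(100,-68),8),("RR",g(68,399),(-100,-68),8),]:
    p=onz(S,*u,z/1e3);print("S",n,p);obs.append((l,p))
for c,roi,nm in((T,(250,150,370,280),"T"),(S,(270,155,380,230),"S")):
    for lo,hi in(((0,150,80),(6,255,255)),((174,150,80),(180,255,255))):
        for ce,st,m in blobs(c,lo,hi,roi,3): print(nm,"red",ce,st,onz(c,*ce,.026))
    for ce,st,m in blobs(c,(22,150,60),(32,255,255),roi,50):
        r=cv2.minAreaRect(np.argwhere(m)[:,::-1].astype(np.float32));b=cv2.boxPoints(r);print(nm,"yel",ce,[onz(c,*p,.033).round(4) for p in b])
    for ce,st,m in blobs(c,(50,150,50),(75,255,255),roi,50):
        print(nm,"green",ce,st)
# fit similarity-free rigid
L=np.array([o[0] for o in obs])/1e3;P=np.array([o[1][:2] for o in obs])
def fit(L,P):
    a=L-L.mean(0);b=P-P.mean(0);th=np.arctan2((a[:,0]*b[:,1]-a[:,1]*b[:,0]).sum(),(a*b).sum())
    R=np.array([[np.cos(th),-np.sin(th)],[np.sin(th),np.cos(th)]]);t=P.mean(0)-R@L.mean(0);return th,t,R
th,t,R=fit(L,P);print(th,t,((R@L.T).T+t-P)*1e3)
for n in("T","S"):
    c=dict(T=T,S=S)[n]
    for l in((13,5,30),(13,-55,30),(-100,78,8)):
        print(n,l,proj(c,[*(R@np.array(l[:2])/1e3+t),l[2]/1e3]))
# carrier crossbar top rear corners
for n,c,uu in(("T",T,[f(442,345),f(316,408)]),("S",S,[g(170,367),g(190,207)])):
    for u in uu:
        p=onz(c,*u,.030)[:2];print(n,"crossbar",(R.T@(p-t))*1e3)
E
```

```text
FR [0.69296904 0.05728404 0.008     ]
RR [ 0.52003025 -0.03197401  0.008     ]
FL [0.62710012 0.18360068 0.008     ]
S FR [0.69584207 0.06012856 0.008     ]
S RR [ 0.52183495 -0.03282016  0.008     ]
T red [328.  198.5] [327 197   3   4  10] [0.6126592 0.0301338 0.026    ]
T red [303.5        210.41666667] [302 209   4   4  12] [0.58442439 0.08307323 0.026     ]
T yel [283.65925926 231.28333333] [array([0.6048, 0.1764, 0.033 ]), array([0.6193, 0.1484, 0.033 ]), array([0.4648, 0.0693, 0.033 ]), array([0.4512, 0.0966, 0.033 ])]
T green [323.93243243 203.93243243] [312 197  19  16  74]
T green [310.53608247 214.01030928] [305 204  12  22  97]
S red [329.  188.5] [328 188   3   2   6] [0.58575199 0.08592174 0.026     ]
S red [327.28571429 208.85714286] [326 208   3   3   7] [0.61379008 0.03295517 0.026     ]
S red [329. 187.] [328 187   3   1   3] [0.58334104 0.08985997 0.026     ]
S yel [320.34440344 168.5904059 ] [array([0.4719, 0.0683, 0.033 ]), array([0.4515, 0.0997, 0.033 ]), array([0.6059, 0.1793, 0.033 ]), array([0.6222, 0.1461, 0.033 ])]
S green [308.1744186  200.82848837] [293 185  41  26 344]
0.4849018522843454 [0.57577536 0.07224855] [[ 2.9746505   1.41566433]
 [-1.03069867 -2.55060049]
 [ 0.78982544  4.26824403]
 [ 0.1016195  -1.42886389]
 [-2.83539677 -1.70444397]]
T (13, 5, 30) [303.59956823 209.88936395]
T (13, -55, 30) [328.2634231 198.0476648]
T (-100, 78, 8) [296.18916709 272.11682465]
S (13, 5, 30) [328.00398691 188.05965451]
S (13, -55, 30) [326.1789291  208.52724025]
S (-100, 78, 8) [283.67876764 169.07592547]
T crossbar [-62.26300247 -58.45785364]
T crossbar [-62.87171642  10.83979038]
S crossbar [-58.06394546 -67.1755985 ]
S crossbar [-60.16304234  11.03236829]
```

Emit:
{"api": "carry_out", "payload": {"series": "-30 -28 0 -0.12 75; -60 -56 0 -0.24 75; -95 -88 0 -0.36 75; -130 -120 0 -0.48 75; -165 -153 0 -0.6 75; -200 -185 0 -0.72 75; -235 -218 0 -0.72 75; -270 -250 0 -0.72 75"}}

```text
clock: 0.9
tcp_pos: [0.3455, 0.2744, 0.231]
eef_rot: [-0.239, 0.971, -0.0, -0.0]
wrist_force: [1.9, 0.7, -0.3]
opening: 0.882
```

```bash
cat >> h.py <<'E'
TH=0.481;O=np.array([0.576,0.0722]);RS=np.array([[np.cos(TH),-np.sin(TH)],[np.sin(TH),np.cos(TH)]])
def rep(s,tgt=None):
    from scipy.spatial.transform import Rotation as Ro
    p=s["tcp_pos"];M=Ro.from_quat(s["eef_rot"]).as_matrix()
    ty=np.arctan2(M[1,1],M[0,1])-np.pi/2-TH
    print("t",s["clock"],"stage xy",((RS.T@(p[:2]-O))*1e3).round(1),"z",(p[2]*1e3).round(1),"yawerr",round(ty,4),"tilt",M[:,2].round(3),"F",(RS.T@s["wrist_force"][:2]).round(2),s["wrist_force"][2].round(2),"T",s["wrist_torque"].round(2),"open",round(s["opening"]*85.4,1))
    if tgt is not None:
        w=np.array([*(RS@np.array(tgt[:2])/1e3+O),tgt[2]/1e3]);print("tool shift mm",(M.T@(w-p)*1e3).round(1),"turn",round(ty,3))
E
python3 -c "
from h import *
from station import manip
rep(manip.observe(),(-83,20,80))"
```

```text
t 0.9 stage xy [-110.8  285.9] z 231.0 yawerr 0.0008 tilt [-0. -0. -1.] F [ 2.02 -0.3 ] -0.34 T [ 0.01 -0.03 -0.02] open 75.4
tool shift mm [ -27.6 -265.9  151.1] turn 0.001
```

Emit:
{"api": "carry_out", "payload": {"series": "-5 -45 0 0 75; -10 -90 0 0 75; -15 -135 0 0 75; -20 -180 30 0 75; -25 -220 70 0 75; -28 -250 110 0 75; -28 -266 150 0 75; -28 -266 161 0 75"}}

```text
clock: 1.7
tcp_pos: [0.4901, 0.0512, 0.0649]
eef_rot: [-0.237, 0.972, 0.001, -0.004]
wrist_force: [-1.4, 0.6, -0.6]
opening: 0.879
```

```bash
python3 - <<'E'
from h import *
from station import manip,cams
rep(manip.observe(),(-83,20,40))
for n,roi in(("scene",(260,100,390,240)),("top",(230,130,390,290))):
    c=cams.read_camera(n);pickle.dump(c,open(n+"1.pkl","wb"));x0,y0,x1,y1=roi
    cv2.imwrite(f"pics/{n}1.png",cv2.resize(c["color"][y0:y1,x0:x1],None,fx=600/(y1-y0)*.99,fy=600/(y1-y0)*.99,interpolation=cv2.INTER_CUBIC))
rep(manip.observe(),(-83,20,40))
E
```

```text
t 1.7 stage xy [-85.9  21.1] z 64.9 yawerr -0.0025 tilt [-0.008 -0.001 -1.   ] F [-0.95  1.16] -0.64 T [-0.01  0.1   0.02] open 75.1
tool shift mm [-3.1 -1.2 24.9] turn -0.003
t 1.8 stage xy [-84.9  22.7] z 67.2 yawerr -0.0013 tilt [-0.007  0.    -1.   ] F [-0.57  0.87] -0.19 T [0.   0.06 0.03] open 75.2
tool shift mm [-2.  -2.8 27.2] turn -0.001
```

View pics/scene1.png

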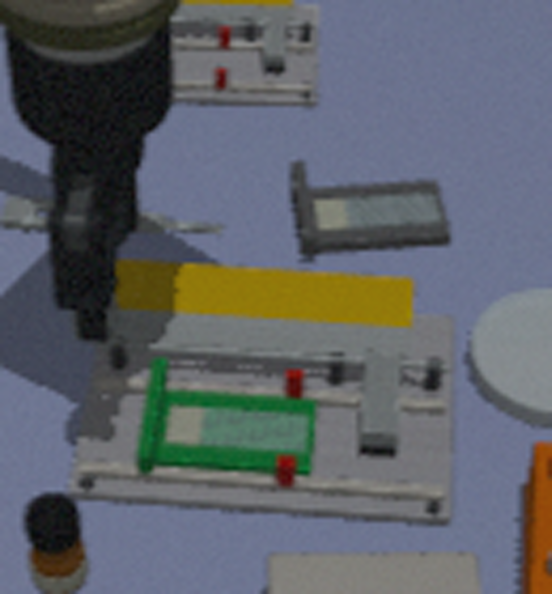

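View pics/top1.png

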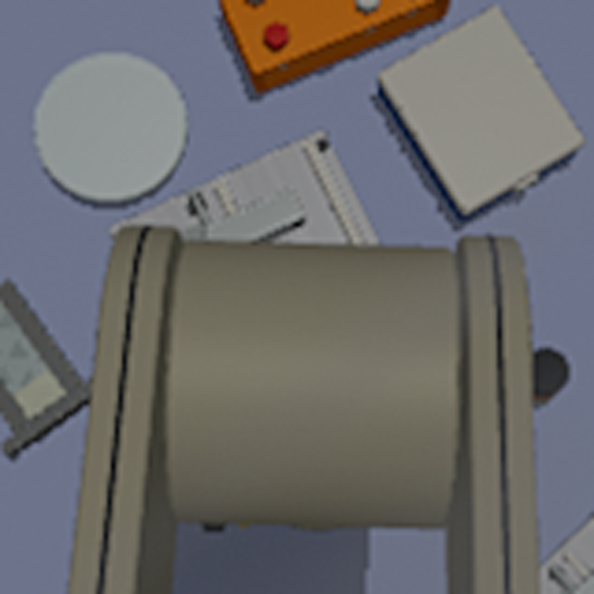

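```bash
python3 - <<'E'
from h import *
c=pickle.load(open("scene1.pkl","rb"))
for v in range(160,184,2):
  row=[]
  for u in range(274,290,2):
    z=c["z_map"][v,u]
    if z>0:
        p=c["R"].T@(np.linalg.solve(c["K"],[u,v,1])*z-c["t"]);q=RS.T@(p[:2]-O)
        row.append("%d,%d,%d"%(q[0]*1e3,q[1]*1e3,p[2]*1e3))
    else: row.append("-")
  print(v,row)
E
```

```text
160 ['-91,-45,157', '-88,-43,155', '-84,-43,156', '-79,-46,159', '-75,-46,159', '-73,-38,152', '-73,-17,132', '-95,117,0']
162 ['-92,-45,152', '-87,-47,154', '-83,-47,154', '-80,-46,154', '-76,-46,154', '-73,-40,149', '-73,-19,128', '-88,76,34']
164 ['-92,-47,148', '-88,-47,148', '-84,-46,148', '-80,-47,149', '-76,-46,148', '-73,-42,145', '-73,-22,125', '-87,71,32']
166 ['-93,-46,141', '-91,-35,131', '-87,-34,130', '-83,-35,132', '-76,-47,144', '-73,-44,141', '-73,-23,121', '-86,66,30']
168 ['-93,-47,137', '-90,-41,131', '-86,-41,132', '-82,-40,131', '-77,-46,137', '-73,-46,138', '-73,-25,117', '-86,59,30']
170 ['-93,-46,130', '-90,-45,130', '-86,-45,130', '-82,-45,130', '-77,-46,132', '-73,-48,134', '-74,-21,106', '-85,56,27']
172 ['-94,-47,125', '-90,-46,125', '-86,-46,125', '-82,-46,126', '-78,-46,126', '-73,-47,128', '-74,-24,103', '-84,48,28']
174 ['-122,65,1', '-117,65,1', '-91,-27,99', '-86,-30,102', '-82,-29,102', '-78,-25,98', '-75,-21,95', '-83,42,28']
176 ['-121,57,2', '-116,57,2', '-91,-29,96', '-87,-28,95', '-82,-28,96', '-79,-24,91', '-75,-22,90', '-83,37,26']
178 ['-121,54,0', '-116,53,0', '-91,-29,89', '-87,-28,89', '-83,-27,88', '-79,-28,89', '-76,-22,83', '-82,33,24']
180 ['-119,45,1', '-114,45,2', '-110,48,0', '-89,-20,74', '-85,-19,73', '-81,-19,74', '-76,-22,77', '-81,25,25']
182 ['-118,37,2', '-113,39,1', '-109,40,0', '-104,39,2', '-97,32,10', '-93,35,7', '-85,18,26', '-80,19,26']
```

Emit:
{"api": "carry_out", "payload": {"series": "0 0 15 0 75; 0 0 30 0 75; 0 0 38 0 75; 0 0 42 0 75; 0 0 42 0 75; 0 0 42 0 75"}}

```text
clock: 2.4
tcp_pos: [0.4937, 0.0537, 0.0294]
eef_rot: [-0.238, 0.971, -0.0, 0.001]
wrist_force: [-0.0, 0.1, 0.9]
opening: 0.878
```

```bash
cat > look.py <<'E'
import sys
from h import *
from station import manip,cams
k=sys.argv[1]
n,roi=("scene",(260,130,390,235))
c=cams.read_camera(n);pickle.dump(c,open(n+k+".pkl","wb"));x0,y0,x1,y1=roi
cv2.imwrite(f"pics/{n}{k}.png",cv2.resize(c["color"][y0:y1,x0:x1],None,fx=5.6,fy=5.6,interpolation=cv2.INTER_CUBIC))
rep(manip.observe(),(-83,20,10))
E
python3 look.py 2
```

```text
t 2.45 stage xy [-81.5  21.5] z 29.4 yawerr 0.0005 tilt [ 0.002  0.    -1.   ] F [-0.47  0.66] -0.35 T [-0.01  0.04  0.01] open 75.3
tool shift mm [ 1.5 -1.5 19.4] turn 0.0
```

View pics/scene2.png

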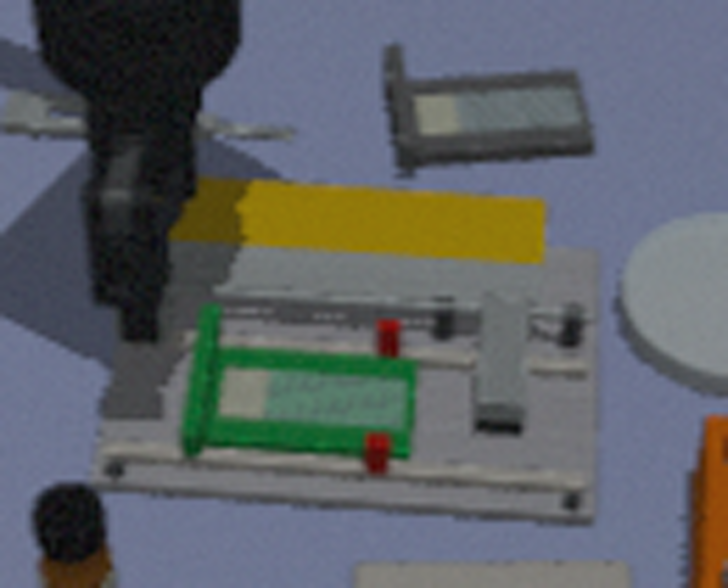

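Emit:
{"api": "carry_out", "payload": {"series": "2 -1 4 0 75; 2 -1 8 0 75; 2 -1 12 0 75; 2 -1 12 0 75; 2 -1 12 0 75"}}

```text
clock: 2.95
tcp_pos: [0.4916, 0.0515, 0.0162]
eef_rot: [-0.238, 0.971, 0.0, -0.0]
wrist_force: [-0.4, -0.2, 1.6]
opening: 0.877
```

```bash
python3 look.py 3
```

```text
t 3.0 stage xy [-84.4  20.7] z 16.3 yawerr 0.0002 tilt [-0. -0. -1.] F [-0.63  0.13] 2.49 T [0.09 0.14 0.05] open 75.1
tool shift mm [-1.4 -0.7  6.3] turn 0.0
```

View pics/scene3.png

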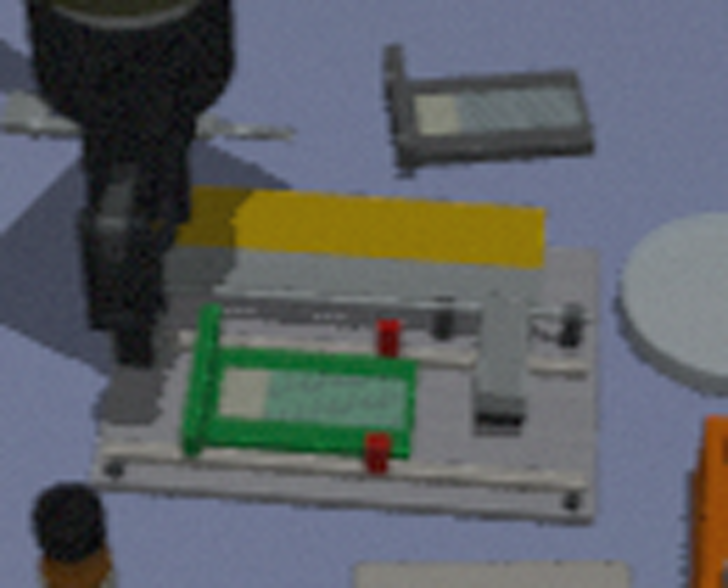

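Emit:
{"api": "carry_out", "payload": {"series": "0 0 3 0 75; 0 0 6 0 75; 0 0 7 0 75; 0 0 7 0 75"}}

```text
clock: 3.4
tcp_pos: [0.492, 0.0513, 0.0094]
eef_rot: [-0.238, 0.971, -0.0, 0.0]
wrist_force: [1.2, -1.2, 4.0]
opening: 0.879
```

```bash
python3 look.py 4; cat > ang.py <<'E'
import sys
from h import *
# bar heights by depth along the bar's width, far from the finger
for k in sys.argv[1:]:
    c=pickle.load(open(f"scene{k}.pkl","rb"))
    m=cv2.inRange(cv2.cvtColor(c["color"],cv2.COLOR_BGR2HSV),(20,150,60),(34,255,255))
    vv,uu=np.nonzero(m);Z=c["z_map"][vv,uu];ok=Z>0;vv,uu,Z=vv[ok],uu[ok],Z[ok]
    P=(np.linalg.solve(c["K"],np.stack([uu,vv,np.ones_like(uu)]).astype(float))*Z-c["t"][:,None]).T@c["R"]
    q=(P[:,:2]-O)@RS;s=(q[:,0]>-.04)&(q[:,0]<.075)&(q[:,1]>.04)&(q[:,1]<.085)&(P[:,2]<.06)
    f=np.polyfit(q[s,1],P[s,2],1)
    h=np.polyval(f,.063)*1e3
    print(k,s.sum(),"slope",f[0].round(3),"z at y63",h.round(1),"mean y",q[s,1].mean().round(4))
E
python3 ang.py 0 3 4
```

```text
t 3.45 stage xy [-84.1  20.4] z 9.5 yawerr 0.0001 tilt [ 0. -0. -1.] F [-0.37 -2.02] 3.26 T [-0.16  0.01  0.05] open 74.8
tool shift mm [-1.1 -0.4 -0.5] turn 0.0
0 537 slope 0.259 z at y63 30.8 mean y 0.0645
3 498 slope 0.149 z at y63 26.6 mean y 0.0649
4 423 slope 0.007 z at y63 20.1 mean y 0.0646
```

View pics/scene4.png

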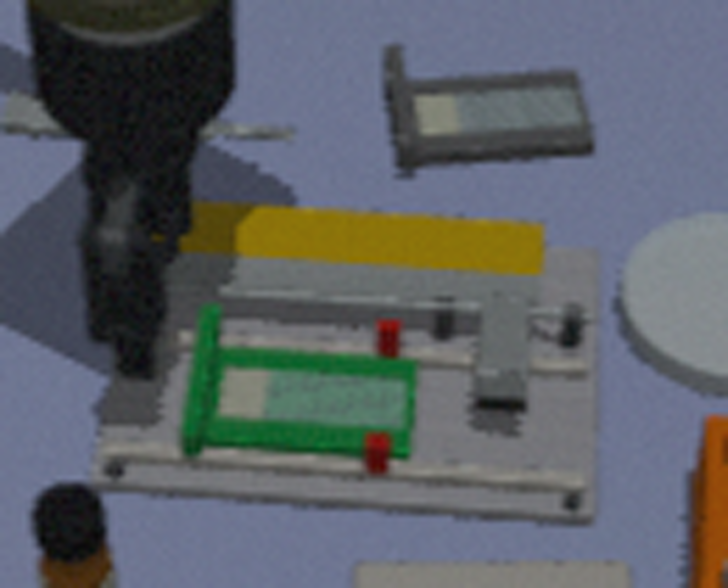

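Emit:
{"api": "carry_out", "payload": {"series": "-5 0 0 0 75; -9 0 0 0 75; -13 0 0 0 75; -17 0 0 0 75; -21 0 0 0 75; -25 0 0 0 75; -29 0 0 0 75; -30 0 0 0 75"}}

```text
clock: 4.25
tcp_pos: [0.5188, 0.0657, 0.0093]
eef_rot: [-0.238, 0.971, 0.0, 0.0]
wrist_force: [-2.9, -1.4, 4.0]
opening: 0.882
```

```bash
python3 look.py 5; python3 ang.py 5
```

```text
t 4.3 stage xy [-53.8  20.7] z 9.4 yawerr 0.0004 tilt [ 0.  0. -1.] F [-0.7   0.67] 4.22 T [0.08 0.23 0.04] open 75.1
tool shift mm [29.2 -0.7 -0.6] turn 0.0
5 425 slope -0.004 z at y63 20.1 mean y 0.0647
```

View pics/scene5.png

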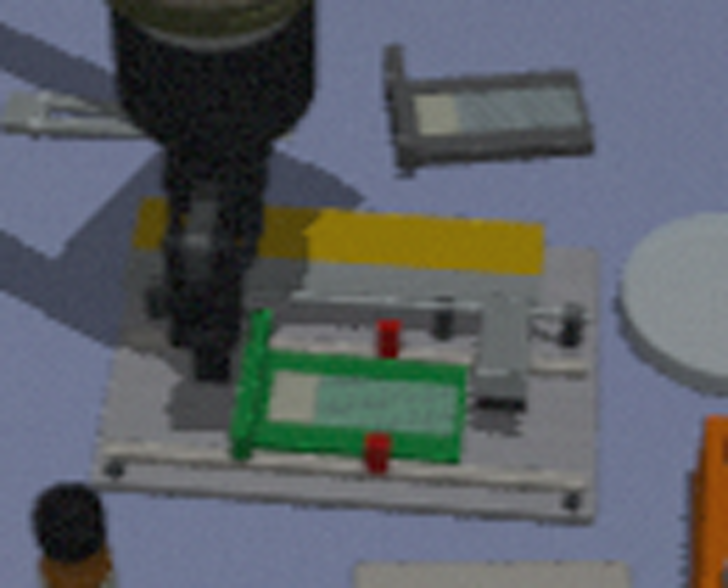

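Emit:
{"api": "carry_out", "payload": {"series": "-4 0 0 0 75; -8 0 0 0 75; -12 0 0 0 75; -16 0 0 0 75; -20 0 0 0 75; -24 0 0 0 75; -28 0 0 0 75; -30 0 0 0 75"}}

```text
clock: 5.1
tcp_pos: [0.5453, 0.0795, 0.0093]
eef_rot: [-0.238, 0.971, -0.0, 0.0]
wrist_force: [-2.8, -1.2, 5.1]
opening: 0.879
```

```bash
python3 look.py 6; python3 ang.py 6
```

```text
t 5.15 stage xy [-23.6  20.7] z 9.4 yawerr 0.0003 tilt [ 0.  0. -1.] F [-1.75 -0.28] 3.71 T [0.04 0.28 0.05] open 75.0
tool shift mm [59.4 -0.7 -0.6] turn 0.0
6 323 slope -0.019 z at y63 20.1 mean y 0.0648
```

View pics/scene6.png

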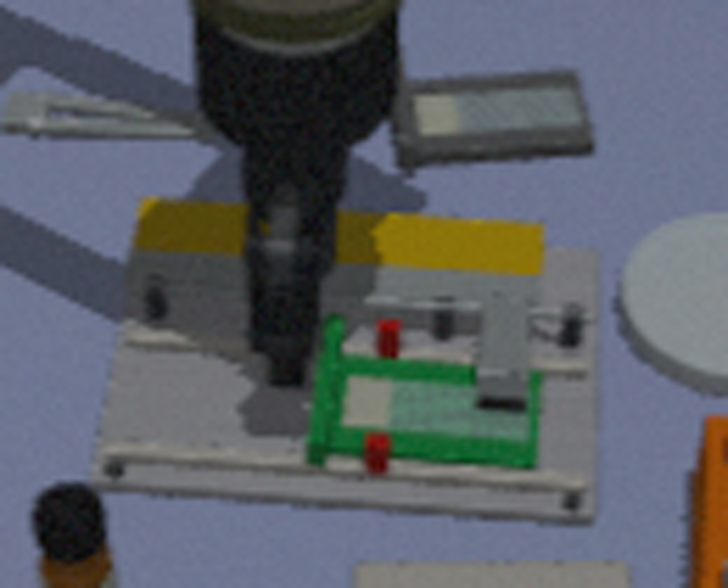

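Emit:
{"api": "carry_out", "payload": {"series": "-3 0 0 0 75; -5 0 0 0 75; -7 0 0 0 75; -9 0 0 0 75; -10 0 0 0 75; -11 0 0 0 75; -11 0 0 0 75"}}

```text
clock: 5.85
tcp_pos: [0.5548, 0.0845, 0.0093]
eef_rot: [-0.238, 0.971, 0.0, 0.0]
wrist_force: [-2.7, -0.9, 3.5]
opening: 0.882
```

```bash
python3 look.py 7; python3 ang.py 7
```

```text
t 5.9 stage xy [-13.1  20.7] z 9.4 yawerr 0.0002 tilt [ 0.  0. -1.] F [-2.5  -0.56] 3.77 T [-0.01  0.36  0.12] open 74.6
tool shift mm [69.9 -0.7 -0.7] turn 0.0
7 273 slope -0.01 z at y63 20.0 mean y 0.0647
```

View pics/scene7.png

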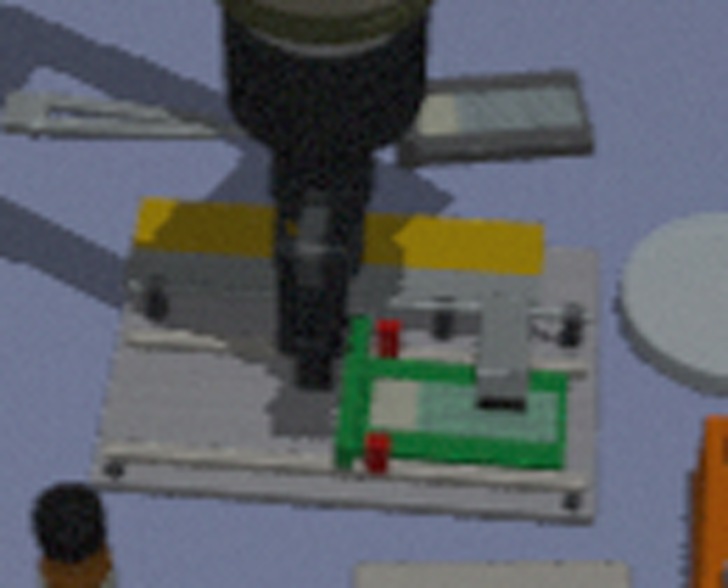

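Nearly home; small gap left. Creep on while watching the force.

Emit:
{"api": "carry_out", "payload": {"series": "-1 0 0 0 75; -2 0 0 0 75; -3 0 0 0 75; -3 0 0 0 75"}}

```text
clock: 6.3
tcp_pos: [0.5575, 0.0858, 0.0093]
eef_rot: [-0.238, 0.971, -0.0, 0.0]
wrist_force: [-2.7, -0.4, 3.7]
opening: 0.875
```

```bash
python3 look.py 8; python3 ang.py 8
```

```text
t 6.35 stage xy [-10.1  20.7] z 9.3 yawerr 0.0002 tilt [ 0.  0. -1.] F [-1.85 -0.19] 3.37 T [-0.02  0.43  0.16] open 74.9
tool shift mm [72.9 -0.7 -0.7] turn 0.0
8 271 slope -0.009 z at y63 20.1 mean y 0.0644
```

View pics/scene8.png

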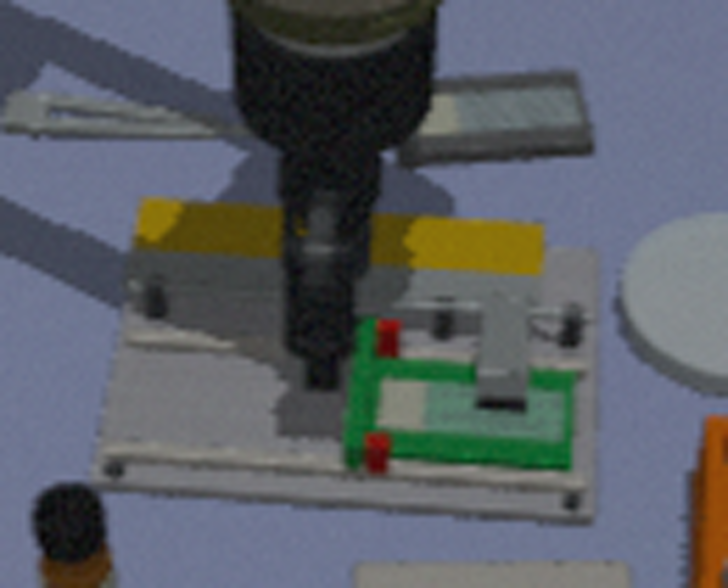

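Emit:
{"api": "carry_out", "payload": {"series": "-0.5 0 0 0 75; -1 0 0 0 75; -1.5 0 0 0 75; -1.5 0 0 0 75"}}

```text
clock: 6.75
tcp_pos: [0.5577, 0.086, 0.0092]
eef_rot: [-0.238, 0.971, -0.0, -0.001]
wrist_force: [-8.0, -3.9, 10.0]
opening: 0.876
```

```bash
python3 look.py 9
```

```text
t 6.8 stage xy [-9.8 20.6] z 9.2 yawerr -0.0002 tilt [-0.002 -0.001 -1.   ] F [-8.7  -0.27] 8.3 T [-0.61  1.14 -0.15] open 75.4
tool shift mm [73.2 -0.7 -0.6] turn -0.0
```

Emit:
{"api": "carry_out", "payload": {"series": "-0.5 0 0 0 75; -1 0 0 0 75; -1 0 0 0 75; -1 0 0 0 75"}}

```text
clock: 7.2
tcp_pos: [0.5578, 0.086, 0.0091]
eef_rot: [-0.238, 0.971, -0.0, -0.002]
wrist_force: [-12.4, -4.9, 12.5]
opening: 0.876
```

```bash
python3 look.py 10; python3 ang.py 10
```

```text
t 7.25 stage xy [-9.7 20.7] z 9.1 yawerr -0.0004 tilt [-0.004 -0.001 -1.   ] F [-13.82   0.2 ] 12.88 T [-1.13  1.8  -0.36] open 74.8
tool shift mm [73.3 -0.7 -0.6] turn -0.0
10 273 slope -0.011 z at y63 19.8 mean y 0.0646
```

View pics/scene10.png

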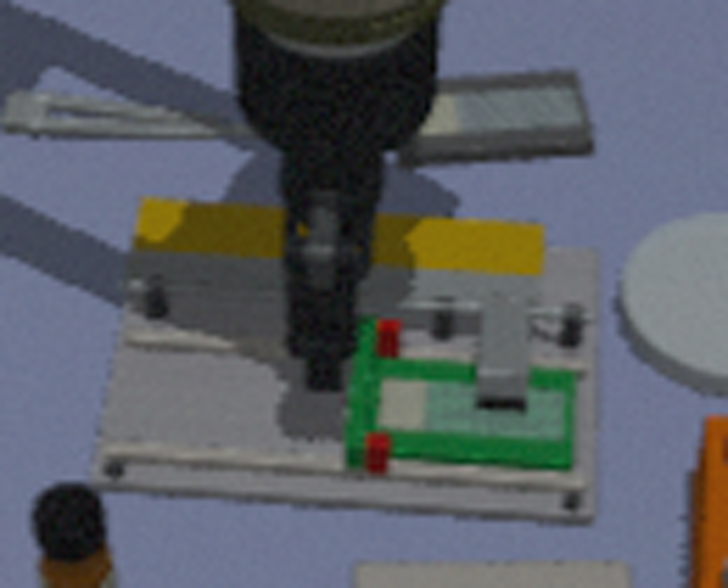

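Emit:
{"api": "carry_out", "payload": {"series": "1 0 0 0 75; 2 0 0 0 75; 3 0 0 0 75; 5 0 0 0 75; 8 0 0 0 75; 10 0 0 0 75; 10 0 0 0 75"}}

```text
clock: 7.95
tcp_pos: [0.5508, 0.0822, 0.0096]
eef_rot: [-0.238, 0.971, -0.0, 0.0]
wrist_force: [1.7, 0.3, 4.0]
opening: 0.878
```

```bash
python3 look.py 11; python3 ang.py 11
```

```text
t 8.0 stage xy [-17.7  20.6] z 9.5 yawerr 0.0001 tilt [ 0. -0. -1.] F [ 2.56 -0.91] 2.87 T [ 0.16 -0.23 -0.12] open 75.2
tool shift mm [65.3 -0.5 -0.6] turn 0.0
11 297 slope -0.003 z at y63 20.4 mean y 0.0648
```

View pics/scene11.png

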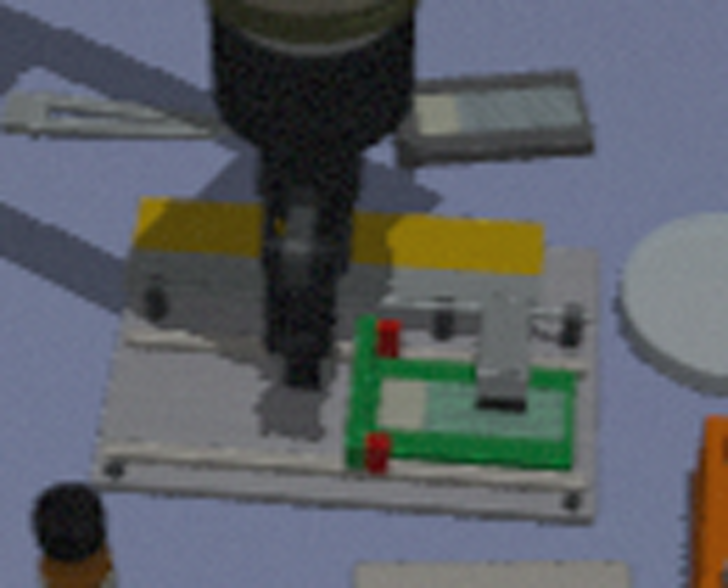

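Carrier stayed home and the finger is clear of it. Now I let the clip rise gently by lifting slowly.

Emit:
{"api": "carry_out", "payload": {"series": "0 0 -1.5 0 75; 0 0 -3 0 75; 0 0 -4.5 0 75; 0 0 -6 0 75; 0 0 -8 0 75; 0 0 -10 0 75; 0 0 -14 0 75; 0 0 -20 0 75"}}

```text
clock: 8.8
tcp_pos: [0.55, 0.0823, 0.029]
eef_rot: [-0.238, 0.971, 0.0, -0.001]
wrist_force: [0.6, 0.0, -0.2]
opening: 0.88
```

Emit:
{"api": "carry_out", "payload": {"series": "0 0 -20 0 75; 0 0 -45 0 75; 20 0 -75 0 75; 50 0 -105 0 75; 90 10 -135 0 75; 130 40 -160 0 75; 165 70 -170 0 75; 190 100 -170 0 75"}}

```text
clock: 9.6
tcp_pos: [0.3352, 0.0829, 0.2015]
eef_rot: [-0.238, 0.971, -0.0, 0.002]
wrist_force: [0.3, 0.6, 1.6]
opening: 0.874
```

Emit:
{"api": "carry_out", "payload": {"series": "0 40 0 0 75; 0 80 0 0 75; 0 120 0 0 75; 0 160 0 0 75; 0 180 0 0 75; 0 180 0 0 75"}}

```text
clock: 10.2
tcp_pos: [0.2513, 0.2443, 0.1997]
eef_rot: [-0.24, 0.971, 0.0, 0.0]
wrist_force: [0.3, -0.9, -0.2]
opening: 0.88
```

```bash
python3 look.py 12; python3 ang.py 0 12; python3 - <<'E'
from h import *
from station import cams
c=cams.read_camera("top");pickle.dump(c,open("top12.pkl","wb"))
cv2.imwrite("pics/top12.png",cv2.resize(c["color"][100:320,200:420],None,fx=2.7,fy=2.7,interpolation=cv2.INTER_CUBIC))
cv2.imwrite("pics/top12c.png",cv2.resize(c["color"][150:285,245:375],None,fx=4.4,fy=4.4,interpolation=cv2.INTER_CUBIC))
E
```

```text
t 10.25 stage xy [-208.1  301.5] z 199.6 yawerr 0.0036 tilt [ 0. -0. -1.] F [0.01 0.35] -0.69 T [ 0.03 -0.04  0.01] open 74.8
tool shift mm [-124.1 -281.9  189.6] turn 0.004
0 537 slope 0.259 z at y63 30.8 mean y 0.0645
12 493 slope 0.147 z at y63 25.9 mean y 0.0649
```

View pics/scene12.png

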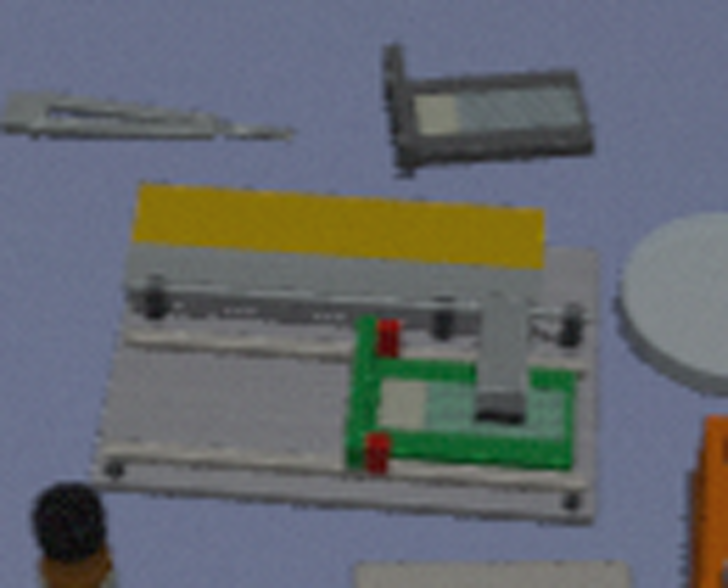

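View pics/top12c.png

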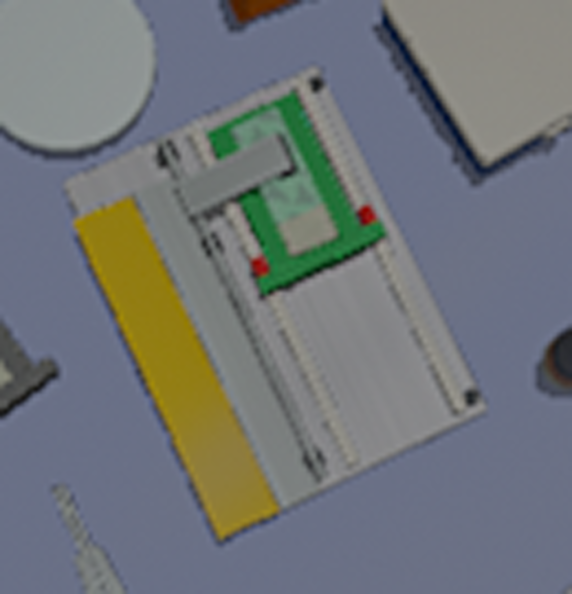

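View pics/top12.png

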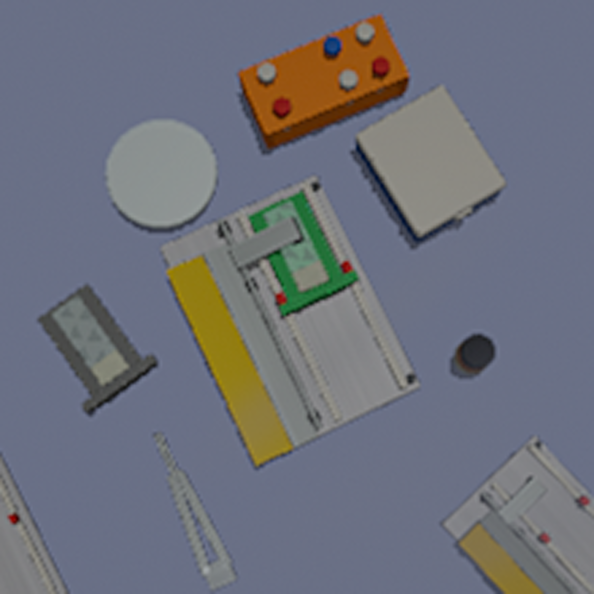

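```bash
python3 -c "
from station import manip
print(manip.finish_job())"
```

```text
the job is handed in; nothing more can be done
None
```

The slide carrier is home against both red stops, the clip is down on it, and the job was handed in at about 10.3 s of the 38 s allowed.

- **Pressing the clip:** I used the largest stage, the one holding the green carrier. With the gripper open 75 mm, one fingertip pressed the yellow bar level, at about 0.27 rad. I checked this from the camera depth at each look during the push.
- **Pushing home:** The other fingertip pushed the carrier about 62 mm. It then stopped moving, with about 14 N of push against the stops.
- **Releasing:** I backed the finger off the carrier while still holding the bar down. Then I lifted slowly to let the clip down and moved the arm away.

**Last checks:**
- Both camera views show the crossbar against both stops, with the jaw resting on the carrier.
- The bar's slope gives a clip angle of about 0.12 rad, the value expected when it rests on the carrier.
- By eye, the spare carrier, forceps, dish, vial, slide box and rack look unmoved.
- The bar's depth-measured height read 1 to 2 mm above the nominal height for its slope, which is within the calibration error. No other check failed or disagreed.

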